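# Square a wood block in the fence corner, then snap it into the clip cradle

## Task

Square the wood block up in the corner of the green squaring board, flat and tight against both low fences. Then, from that known position, pick it up and press it down, centred, into the blue cradle until both yellow spring clips snap over its ends; stop pushing as soon as it is home, let go, and leave the gear, tape roll and pliers where they lie.

Things in the scene. Friction and masses are not known exactly. Their poses are not given: they have to be found in the camera images.
- block_center (a point): Centre (half-way up) of the loose grey hardwood block, a plain cuboid 50 (its x) x 110 (its y) x 30 mm high (z), about 0.1 kg. It lies flat on the squaring board, askew, up to 0.45 rad off the fences' direction and 25 to 70 mm short of each fence.
- block: The same block; origin at the centre of its underside, axes as for its centre.
- board: Squaring board, fixed: green steel plate 200 (x) x 240 (y) x 6 mm on the bench, origin at the centre of its underside. Two low aluminium fences on it, 14 mm thick, top 16 mm above the bench (the block stands 20 mm higher): the far fence runs along y (inner face x = +60 mm), the left fence along x (inner face y = +80 mm).
- corner (a point): Where the inner faces of the two fences meet, on the plate's top, 6 mm above the bench. Axes are the board's: x toward the far fence (away from the robot), y toward the left fence. A squared block has its long side on the far fence and one end on the left fence: its centre is then at x = -25, y = -55, z = +15 mm from here, its y along this y.
- cradle: Cradle, fixed: blue base plate 70 (x) x 180 (y) x 8 mm, origin at the centre of its underside, with a pedestal 34 (x) x 88 mm (y), black rubber top 28 mm above the bench. The pedestal is narrower than the block, so fingers gripping the block across its 50 mm width pass down beside it. It carries the two clips.
- seat (a point): Where the block's centre lies when seated in the cradle: 43 mm above the bench, 15 mm above the rubber, midway between the clips. Axes are the cradle's; the block's long side must lie along this y, either way round. The peak of resistance is met with the block's centre about 40 to 32 mm above this point.
- clip_left (a joint): Yellow sprung clip at the cradle's +y end, 24 mm wide: outward travel in m, 0 at rest to 0.008. Its hook nose stands 1 mm above a seated block's top and 3.5 mm in over its end; the lead-in above it flares 10 mm outward to 78 mm above the bench. Pressing down wedges both clips outward (2 to 6 N each sideways, a peak of 8 to 16 N down in all); they snap back to about 0 over a seated block.
- clip_right (a joint): The same clip at the cradle's -y end.
- gear: Brass-coloured spur gear lying flat, 80 mm across, 27 high; origin under its centre. Bystander.
- tape: Black tape roll lying flat, 68 mm across, 25 high; origin under its centre. Bystander.
- pliers: Red-handled pliers lying flat, 76 x 173 x 12 mm; origin under the centre. Bystander.
Mind the look-alikes: they are no part of the job. What is shaped like the block but orange is not meant.

How it is judged:
By the outcome, as a careful person would: the job done as asked, in the order asked, and still so for the second after the job is handed in, with the robot touching nothing.
It also fails if it takes over 58 s, if anything falls off the work surface, if the arm or the gripper's body presses on something with over 40 N, if the wrist force passes 120 N, or if a joint passes its speed limit or range.

## Robot

A 7-joint arm with a two-finger parallel gripper is mounted at the origin on a cart in front of the work surface, level with it; the furniture and walls round the work are solid. World frame = base frame: x ahead of the robot, y to its left, z up, the work surface at z = 0. Lengths are in m, angles in rad, forces in N, time in s.
With the tool pointing down it reaches from about 0.4 to 0.85 m from the base axis. Payload 6.9 kg.
Tool frame: the origin (TCP) lies midway between the tips of the shut fingers; the grasp point (between the pads) lies behind it (ctrl.pinch_z is the z of the grasp point in the tool frame, in m); z points along the fingers, y is the line along which they close (so a half turn about z gives the same grasp; the last joint's range is limited). The gripper opens to 85 mm and grips with 20 to 120 N. Pads are 22 mm wide; open, the fingers measure 114 mm over their backs; the gripper's body (76 mm by 85 mm) begins 54 mm behind the grasp point. The pads swing forward as they close: fully open they stand 13 mm farther back than shut.
Start: joints at [-1.145, 0.507, -0.238, 1.5, 0.126, 1.149, -0.155], TCP at [0.197, 0.593, 0.231] pointing down, gripper open.
Joint ranges: [-3.08, 3.08], [-0.24, 2.05], [-1.43, 1.35], [0, 2.5], [-1.52, 4.66], [0.17, 1.96], [-2.89, 2.89]. Speed limits (rad/s): [2.39, 2.39, 3.14, 3.14, 3.14, 3.14, 3.14].

## Interface

Orientations are given as a unit quaternion [w, x, y, z].
In Python, from station import ctrl, get_state, vision, ticket, models gives the robot as it stands. Calls block until the motion is done:
- ctrl.movep(position, orientation): joint-space move of the TCP to a pose.
- ctrl.movel(position, frame=None, max_speed=0.15): straight line of the TCP; frame=None keeps the orientation; max_speed is the mean speed in m/s.
- ctrl.set_joints(angles): joint-space move.
- ctrl.ungrasp() and ctrl.close_gripper(force=None): open the fingers fully, or close them until they stop; force is the grip in N (None keeps the last).
- ctrl.pause(seconds).
- ctrl.ik(position, orientation): joint angles nearest the present ones, or None.
- get_state(): the state.
- vision.grab_frame(name): name is "side" or "top" or "wrist"; returns (picture, depth): 384x512x3 uint8, blue, green, red; 384x512 float32, m along the optical axis (not along the pixel's ray), 0 where there is no reading.
- vision.camera_info(name): a dict with "mtx" (3x3 intrinsics, pixels), "dist_coeffs" ([k1, k2, p1, p2, k3] as OpenCV has them; the pictures are not rectified), "R" (3x3) and "t" (3): a world point X has camera coordinates R X + t; the wrist camera has in their place "hand_eye" (4x4, takes a point from camera to tool coordinates, whose origin is the TCP and whose axes are the flange's). Camera axes: x right, y down, z forward; pixel columns grow to the right and rows downward; lengths in m; the calibration is good to about 2 mm. A picture is of the moment at which its call begins: read the wrist's pose just before it. camera_info takes no time and is no camera call.
A pose or a line that the arm cannot do raises ctrl.Unreachable and nothing moves.
- ticket.close_job(): hands the job in; it is judged then, once.
Trained networks look in the newest picture that a camera, given by its name, has taken for a name from the list of things; names that differ only in an ending like _2 or _b are one class to them, and where a whole thing is asked for, a point or a joint stands for the part that bears it (a point fixed in the world has none). Each returns a list of dicts, best first, with "p" (0 to 1); they miss things now and then, are a little off and sometimes report something else, mostly with a low value. They report only what shows in the picture. A call takes as long as a camera call. They do not tell look-alikes from the thing itself.
- models.recognise(camera, target): "point" ([column, row] in pixels, amid what is visible of it).
- models.masks_of(camera, target): "mask" (384x512 bool, what is visible of it) and "point" ([column, row] in pixels, amid what is visible of it).
The state is a dict: "time": time; "qpos": joint angles; "qd": joint speeds; "tau": joint torques, N m; "tcp_pos": TCP position; "eef_rot": TCP orientation; "contact_force": force on the tool from outside, world axes, zero at the start; "wrist_torque": the same for the moment, N m; "width": finger opening in m; "gripper_force": force on a finger pad.
Only numpy, scipy, OpenCV 4.12 (cv2) and the standard library are available. Lean on these libraries where they do the work, as an engineer would, in place of code of your own. Each camera call takes 0.05 s, during which the arm holds its last target. There are 200 camera calls.

## Working session

There is one attempt and no reset: what is moved stays moved. The work goes in short steps, each a Python script; the robot and the scene stay as the last script left them, time stands still between calls to the robot, and variables do not carry over. Pictures are saved under pics/ and viewed, at most 10 in all, crops included, and the job is handed in when it is done.

```bash
ls; mkdir -p pics
python3 - <<'E'
from station import ctrl,get_state,vision,models
import cv2,numpy as np
s=get_state();print(s['time'],s['tcp_pos'],s['eef_rot'],s['width'],ctrl.pinch_z)
ims=[]
for c in("top","side"):
    im,d=vision.grab_frame(c);cv2.imwrite(f'pics/{c}0.png',im);np.save(f'pics/{c}0d.npy',d)
    i=vision.camera_info(c);print(c,np.round(i['mtx'],1).tolist(),i['dist_coeffs'],np.round(i['R'],3).tolist(),np.round(i['t'],3))
    for t in("block","board","cradle","gear","tape","pliers","clip_left"):
        print(t,[(np.round(r['point']).tolist(),round(r['p'],2)) for r in models.recognise(c,t)[:4]])
print(get_state()['time'])
E
```

```text
pics
0.0 [0.1963929  0.59282321 0.23045757] [-1.20181707e-04  1.59216539e-01  9.87243307e-01 -8.55742306e-04] 0.08551792082544955 -0.0187
top [[381.0, 0.0, 254.7], [0.0, 381.0, 190.1], [0.0, 0.0, 1.0]] [-0.02291839  0.          0.          0.          0.        ] [[-0.027, -1.0, 0.014], [-0.997, 0.026, -0.068], [0.068, -0.016, -0.998]] [-0.235  0.562  1.232]
block [([396.0, 235.0], 0.94)]
board [([256.0, 197.0], 0.82)]
cradle [([172.0, 222.0], 0.82)]
gear [([175.0, 160.0], 0.97)]
tape [([114.0, 176.0], 0.61)]
pliers [([345.0, 218.0], 0.64), ([171.0, 224.0], 0.51)]
clip_left []
side [[445.5, 0.0, 245.8], [0.0, 445.5, 193.3], [0.0, 0.0, 1.0]] [-0.1275978  0.         0.         0.         0.       ] [[0.813, -0.583, 0.003], [-0.257, -0.364, -0.895], [0.523, 0.727, -0.445]] [-0.578  0.109  1.613]
block [([247.0, 214.0], 0.79), ([303.0, 279.0], 0.62)]
board [([250.0, 210.0], 0.56)]
cradle []
gear [([185.0, 177.0], 0.64), ([236.0, 180.0], 0.51)]
tape [([205.0, 166.0], 0.52)]
pliers [([290.0, 248.0], 0.84)]
clip_left [([183.0, 175.0], 0.49)]
0.8
```

View pics/top0.png

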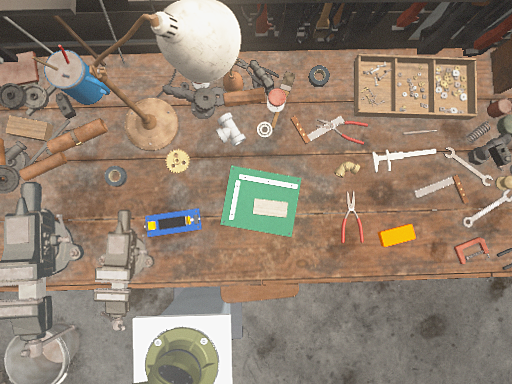

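View pics/side0.png

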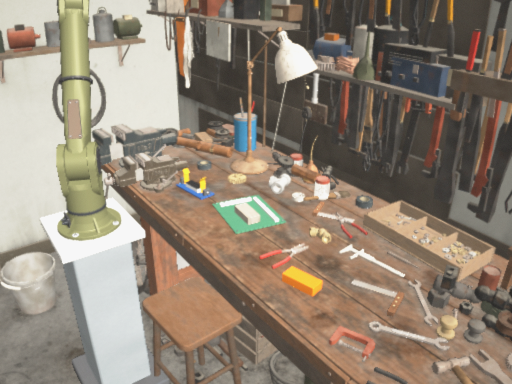

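Candidates for the block are the grey cuboid on the green board at top (270,207) / side (247,214), and the orange cuboid at top (397,235) / side (303,279). I choose the grey one. The cradle is at top (173,222), with tall vises left of it at (120,250).

```bash
cat > h.py <<'E'
from station import ctrl,get_state,vision,models,ticket
import cv2,numpy as np
from scipy.spatial.transform import Rotation as Ro
def rot(q): return Ro.from_quat([q[1],q[2],q[3],q[0]])
def pose_cam(name,st=None):
    i=vision.camera_info(name)
    if name!='wrist':
        R=np.array(i['R']);return i,R.T,-R.T@np.array(i['t'])
    H=np.array(i['hand_eye']);Rt=rot(st['eef_rot']).as_matrix()
    return i,Rt@H[:3,:3],Rt@H[:3,3]+st['tcp_pos']
def rays(name,px,st=None):
    i,Rw,o=pose_cam(name,st)
    u=cv2.undistortPoints(np.array(px,float).reshape(-1,1,2),np.array(i['mtx']),np.array(i['dist_coeffs'])).reshape(-1,2)
    return np.c_[u,np.ones(len(u))]@Rw.T,o
def at_z(name,px,z,st=None):
    r,o=rays(name,px,st);return o+r*((z-o[2])/r[:,2])[:,None]
def at_d(name,px,d,st=None):
    r,o=rays(name,px,st);return o+r*np.array(d)[:,None]
def Q(yaw): # tool down; tool y axis at world angle yaw (rad)
    y=np.array([np.cos(yaw),np.sin(yaw),0]);z=np.array([0,0,-1.]);x=np.cross(y,z)
    q=Ro.from_matrix(np.c_[x,y,z]).as_quat();return [q[3],q[0],q[1],q[2]]
E
python3 - <<'E'
from h import *
d=np.load('pics/top0d.npy')
vv,uu=np.mgrid[0:384,0:512]
P=at_d('top',np.c_[uu.ravel(),vv.ravel()],d.ravel()).reshape(384,512,3)
for n,p in dict(block=(270,207),orange=(397,235),cradle=(173,222),gear=(177,161),tape=(115,176),pliers=(352,218),boardc=(260,201),vise=(125,250),lampbase=(150,125),lamphead=(200,40)).items():
    print(n,np.round(P[p[1],p[0]],3))
# height map grid, max z in 0.1 m cells
ok=d.ravel()>0;X=P.reshape(-1,3)[ok]
for x0 in np.arange(1.0,0.1,-.1):
    print(round(x0,1),[round(float(max(X[(abs(X[:,0]-x0)<.05)&(abs(X[:,1]-y0)<.05)][:,2],default=9)),2) for y0 in np.arange(.6,-.45,-.1)])
im=cv2.imread('pics/top0.png');c=cv2.resize(im[150:250,130:310],None,fx=4.4,fy=4.4,interpolation=cv2.INTER_CUBIC);cv2.imwrite('pics/crop0.png',c)
for n in('hand_eye','mtx','dist_coeffs'):print(np.round(vision.camera_info('wrist')[n],3).tolist())
E
```

```text
block [ 0.498 -0.298  0.034]
orange [ 0.396 -0.71   0.033]
cradle [0.458 0.017 0.029]
gear [ 0.661  0.007 -0.001]
tape [0.616 0.215 0.001]
pliers [ 0.455 -0.574 -0.001]
boardc [ 0.518 -0.266  0.035]
vise [0.378 0.147 0.11 ]
lampbase [0.773 0.083 0.053]
lamphead [ 0.808 -0.145  0.565]
1.0 [0.09, 0.23, 0.3, 0.3, 0.31, 0.34, 0.29, 9.0, 0.43, 0.42, 0.43]
0.9 [0.09, 0.1, 0.26, 0.27, 0.64, 0.64, 0.48, 0.59, 0.58, 0.48, 0.49]
0.8 [0.05, 0.1, 0.29, 0.5, 0.64, 0.64, 0.63, 0.65, 0.58, 0.09, 0.08]
0.7 [0.07, 0.09, 0.08, 0.06, 0.02, 0.03, 0.03, 0.05, 0.05, 0.02, 0.02]
0.6 [0.08, 0.12, 0.11, 0.01, 0.03, 0.01, 0.03, 0.01, 0.02, 0.02, 0.02]
0.5 [0.01, 0.16, 0.16, 0.01, 0.11, 0.08, 0.08, 0.04, 0.04, 0.04, 0.04]
0.4 [0.0, 0.19, 0.19, 0.07, 0.12, 0.12, 0.04, 0.01, 0.01, 0.01, 0.01]
0.3 [0.0, 0.2, 0.2, 0.04, 0.14, 0.14, 0.01, 0.01, 0.01, 0.01, 0.01]
0.2 [0.0, 0.19, 0.19, 0.0, 0.14, 0.14, 0.0, 0.0, 0.0, 0.0, 0.0]
[[0.001, -0.954, -0.299, 0.076], [1.0, 0.0, 0.001, -0.001], [-0.001, -0.299, 0.954, -0.144], [0.0, 0.0, 0.0, 1.0]]
[[303.531, 0.0, 254.609], [0.0, 303.531, 191.9], [0.0, 0.0, 1.0]]
[-0.032, 0.0, 0.0, 0.0, 0.0]
```

View pics/crop0.png

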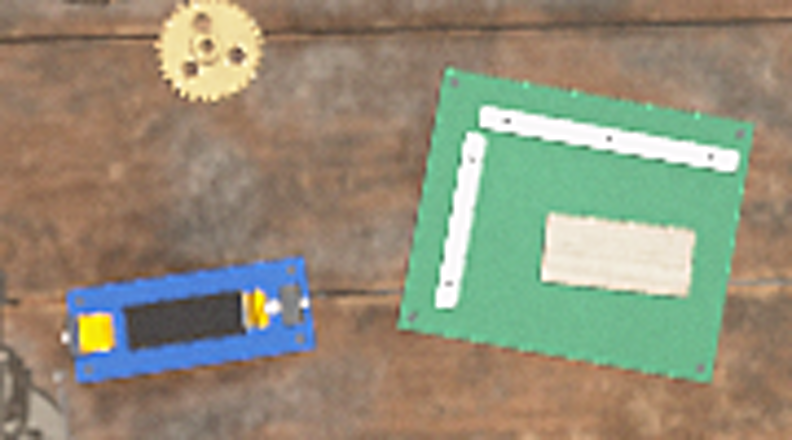

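```bash
cat > look.py <<'E'
from h import *
def frame_from(corners,names=None):
    c=np.array(corners);return c
f=lambda L:np.array(L)/4.4+[130,150]-0.39
B=at_z('top',f([(447,70),(752,123),(712,380),(403,327)]),.006)
C=at_z('top',f([(68,292),(305,259),(315,345),(80,381)]),.008)
byaw=np.arctan2(*( (B[0]-B[3]+B[1]-B[2])[[1,0]]));cyaw=np.arctan2(*((C[0]-C[3]+C[1]-C[2])[[1,0]]))
bc,cc=B.mean(0),C.mean(0)
E
python3 - <<'E'
from look import *
print(bc,byaw,cc,cyaw,np.linalg.norm(B[0]-B[1]),np.linalg.norm(B[0]-B[3]),np.linalg.norm(C[0]-C[1]),np.linalg.norm(C[0]-C[3]))
for y in(byaw,byaw+np.pi,cyaw,cyaw+np.pi):
    for p in (bc,cc): print(round(y,2),np.round(ctrl.ik([p[0],p[1],.2],Q(y)),2))
E
```

```text
[ 0.52067625 -0.27103041  0.006     ] -0.19029164594486064 [0.45722111 0.02068343 0.008     ] 0.11166319683316717 0.23501579030966768 0.1969774843446243 0.1791329629805443 0.06715070689994908
-0.19 [-0.08  0.61  0.88  1.66 -0.51  1.12  0.75]
-0.19 [-0.35  0.29  0.33  1.97 -0.12  0.89 -0.15]
2.95 [-0.18  0.72  1.15  1.66 -0.7   1.23 -2.2 ]
2.95 [ 0.15  0.29 -0.32  1.97  0.12  0.9   2.72]
0.11 [-0.07  0.6   0.86  1.66 -0.5   1.11  1.04]
0.11 [-0.31  0.29  0.27  1.97 -0.1   0.89  0.13]
3.25 [-0.18  0.72  1.15  1.66 -0.7   1.23 -1.9 ]
3.25 [-0.86  0.5   1.15  1.98 -0.54  1.02 -2.48]
```

Run:
```python
from look import *
s=get_state();p=np.array(s['tcp_pos'])
ctrl.movel([p[0],p[1],.33],max_speed=.3)
off=np.array([np.cos(byaw+np.pi/2),np.sin(byaw+np.pi/2)])*.04
ctrl.movep([bc[0]-off[0],bc[1]-off[1],.22],Q(byaw))
s=get_state();im,d=vision.grab_frame('wrist')
cv2.imwrite('pics/w1.png',im);np.savez('pics/w1.npz',d=d,tcp_pos=s['tcp_pos'],eef_rot=s['eef_rot'])
off=np.array([np.cos(cyaw+np.pi/2),np.sin(cyaw+np.pi/2)])*.04
print(s['time'],s['tcp_pos'])
ctrl.movep([cc[0]-off[0],cc[1]-off[1],.22],Q(cyaw))
s=get_state();im2,d=vision.grab_frame('wrist')
cv2.imwrite('pics/w2.png',im2);np.savez('pics/w2.npz',d=d,tcp_pos=s['tcp_pos'],eef_rot=s['eef_rot'])
cv2.imwrite('pics/w12.png',cv2.resize(np.hstack([im,im2]),None,fx=.78,fy=.78,interpolation=cv2.INTER_AREA))
print(s['time'],s['tcp_pos'])
```

```text
4.6333 [ 0.5136919  -0.30946663  0.21987815]
5.8167 [ 0.46226208 -0.02007206  0.22036037]
```

View pics/w12.png

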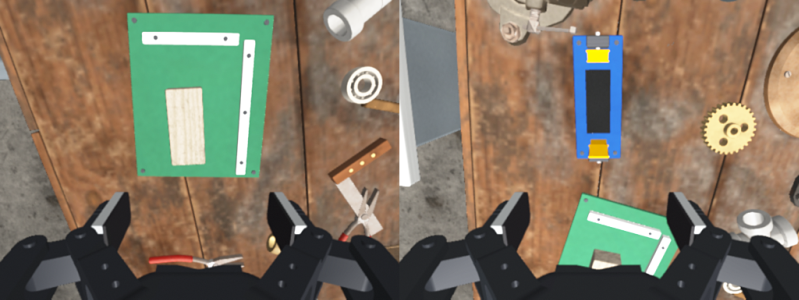

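Left shows the board seen by the wrist camera: block at about (237,160) full-res, far fence at right (315,137), left fence at top (244,50). Right shows the cradle at (254,124), clips at top and bottom and rubber between. The vise is clear above it. The pictures agree with the top camera.

```bash
cat > seg.py <<'E'
from h import *
def rect(mask,z,st,cam='wrist'):
    cs,_=cv2.findContours(mask.astype(np.uint8),cv2.RETR_EXTERNAL,cv2.CHAIN_APPROX_NONE)
    c=max(cs,key=cv2.contourArea).reshape(-1,2)
    X=at_z(cam,c,z,st)[:,:2]
    (cx,cy),(w,h),a=cv2.minAreaRect((X*1000).astype(np.float32))
    a=np.radians(a)
    if w>h: w,h,a=h,w,a+np.pi/2   # w short (x), h long (y); a = angle of short axis
    a=(a+np.pi/2)%np.pi-np.pi/2
    return np.array([cx,cy])/1000,np.array([w,h]),a
E
python3 - <<'E'
from seg import *
for n in(1,2):
    im=cv2.imread(f'pics/w{n}.png');st=np.load(f'pics/w{n}.npz')
    hsv=cv2.cvtColor(im,cv2.COLOR_BGR2HSV);H,S,V=[hsv[...,i].astype(int) for i in range(3)]
    up=np.arange(384)[:,None]<240
    if n==1:
        print([hsv[160,237],hsv[50,244],hsv[137,315],hsv[100,200]])
        g=(H>60)&(H<95)&(S>80)&up
        c,wh,a=rect(g,.006,st);print('board',c,wh,a)
        hull=np.zeros((384,512),np.uint8);cs,_=cv2.findContours(g.astype(np.uint8),0,1)
        cv2.fillPoly(hull,[cv2.convexHull(max(cs,key=cv2.contourArea))],1)
        o=((hull>0)&~g).astype(np.uint8);o=cv2.morphologyEx(o,cv2.MORPH_OPEN,np.ones((3,3)))
        k,l,s,cen=cv2.connectedComponentsWithStats(o)
        e=np.array([np.cos(a),np.sin(a)]);f=np.array([-e[1],e[0]])
        for j in range(1,k):
            if s[j,4]>150:
                for z in(.016,.036):
                    cj,w,aj=rect(l==j,z,st);print(np.round(cen[j]),z,'c in board',np.round([(cj-c)@e*1000,(cj-c)@f*1000],1),'world',cj,w,round(aj,4))
    else:
        b=(H>100)&(H<125)&(S>120)&up
        c,wh,a=rect(b,.008,st);print('cradle',c,wh,a)
        e=np.array([np.cos(a),np.sin(a)]);f=np.array([-e[1],e[0]])
        k=(V<60)&up;m=np.zeros_like(k);m[85:175,230:280]=1
        cj,w,aj=rect(k&m,.028,st);print('rubber',cj,w,aj,(cj-c)@e,(cj-c)@f)
        y=((H>18)&(H<35)&(S>150)&up);q,l,s,cen=cv2.connectedComponentsWithStats(y.astype(np.uint8))
        for j in range(1,q):
            if s[j,4]>80 and abs(cen[j][0]-254)<40:
                for z in(.065,.078):
                    cj,w,aj=rect(l==j,z,st);print('clip',np.round(cen[j]),z,np.round([(cj-c)@e*1000,(cj-c)@f*1000],1),w)
E
```

```text
[array([ 21,  38, 238], dtype=uint8), array([  0,   0, 255], dtype=uint8), array([  0,   0, 255], dtype=uint8), array([ 74, 133, 178], dtype=uint8)]
board [ 0.52118091 -0.27236835] [199.68629456 239.87866211] -0.20275897064485626
[245.  49.] 0.016 c in board [-12.9  86.3] world [ 0.52588867 -0.18519923] [ 16.61699295 131.47053528] 1.38
[245.  49.] 0.036 c in board [-12.3  83.5] world [ 0.52597815 -0.18807852] [ 15.66189003 123.91394043] 1.38
[314. 135.] 0.016 c in board [ 67.  -12.7] world [ 0.58420807 -0.29826636] [ 16.59118652 198.04019165] -0.2031
[314. 135.] 0.036 c in board [63.  -9.8] world [ 0.58094556 -0.29464685] [ 15.63759995 186.6572876 ] -0.2031
[238. 161.] 0.016 c in board [-19.1 -36.7] world [ 0.49506171 -0.30448553] [ 54.10414505 118.50706482] -0.1382
[238. 161.] 0.036 c in board [-18.1 -32.4] world [ 0.4969231  -0.30050854] [ 50.99431229 111.69555664] -0.1382
cradle [0.45787067 0.01975896] [ 69.56987762 178.82794189] 0.11995842945612045
rubber [0.4577001  0.01945806] [31.24820328 84.42774963] 0.10748643827473736 -0.00020534685236967695 -0.00027833329626624235
clip [254.  71.] 0.065 [-0.  58.4] [13.04786873 25.72982216]
clip [254.  71.] 0.078 [-0.  57.4] [12.48122025 24.61243057]
clip [255. 191.] 0.065 [ -0.1 -56.7] [24.83569527 25.06375122]
clip [255. 191.] 0.078 [ -0.1 -52.7] [23.75712967 23.97525215]
```

```bash
cat > geo.py <<'E'
from seg import *
BC=np.array([.52118,-.27237]);BY=-.2028
CC=np.array([.45780,.01970]);CY=.119
E_=np.array([np.cos(BY),np.sin(BY)]);F_=np.array([-E_[1],E_[0]])
def bw(x,y,z): # board mm -> world
    return [*(BC+E_*x/1000+F_*y/1000),z/1000]
def rep(t):
    s=get_state();p=np.array(s['tcp_pos'])-[*BC,0];print(t,round(s['time'],2),'board',np.round([p[:2]@E_*1e3,p[:2]@F_*1e3,p[2]*1e3],1),'F',np.round(s['contact_force'],1),'w',round(s['width']*1e3,1),'g',np.round(s['gripper_force'],1));return s
E
python3 - <<'E'
from geo import *
b=[.49692,-.30051];by=-.138
ctrl.movep([*b,.09],Q(by))
ctrl.movel([*b,.014],max_speed=.12);rep('down')
ctrl.close_gripper(30);rep('grip')
ctrl.movel([*b,.018]);
ctrl.movel(bw(32,22,18),Q(BY),max_speed=.08) if 0 else ctrl.movep(bw(32,22,18),Q(BY))
rep('over')
ctrl.movel(bw(32,22,14.3),max_speed=.05);rep('placed')
ctrl.ungrasp();rep('open')
ctrl.movel(bw(32,22,80),max_speed=.2);rep('up')
E
```

```text
down 7.84 board [-17.7 -32.5  14.6] F [ 0.2 -0.   0.6] w 85.4 g 0.0
grip 8.27 board [-17.7 -32.6  14.7] F [-0.5  0.7  6.3] w 49.7 g 32.1
over 8.92 board [32.  22.7 17.4] F [-0.5 -0.7 -1.2] w 49.0 g 33.1
placed 9.17 board [31.5 20.9 14.4] F [-0.3  0.   0.4] w 49.2 g 33.2
open 9.62 board [32.  22.  14.3] F [0.3 0.  0.2] w 85.4 g 0.0
up 10.09 board [32.3 22.2 80.7] F [1.  0.  0.1] w 85.1 g 0.0
```

```bash
cat >> geo.py <<'E'
def push(x,y,z,dx,dy,n,fmax,step=1.0):
    d=E_*dx+F_*dy
    for i in range(1,n+1):
        ctrl.movel(bw(x+dx*step*i,y+dy*step*i,z),max_speed=.03)
        f=-np.dot(get_state()['contact_force'][:2],d)
        if f>fmax: break
    rep('push f=%.1f i=%d'%(f,i));return x+dx*step*i,y+dy*step*i
E
python3 - <<'E'
from geo import *
z=12
ctrl.movel(bw(-25,22,60),max_speed=.3);ctrl.close_gripper();rep('shut')
ctrl.movel(bw(-25,22,z),max_speed=.2)
ctrl.movel(bw(-14,22,z),max_speed=.1);rep('a')
x,y=push(-14,22,z,1,0,18,8)
ctrl.movel(bw(x-12,22,z),max_speed=.2)
E
```

```text
shut 11.21 board [-25.  22.  60.] F [ 0.4 -0.6  0. ] w -0.1 g 0.0
a 11.86 board [-13.   21.7  13.1] F [ 1.1  0.  -0.5] w 0.3 g 0.0
push f=9.1 i=13 15.11 board [-3.5 22.  11.9] F [-8.8  2.3  7.2] w 0.1 g 4.8
```

Run:
```python
from geo import *
z=12
ctrl.movel(bw(-14,-62,z),max_speed=.3);ctrl.movel(bw(38,-62,z),max_speed=.3);ctrl.movel(bw(38,-47,z),max_speed=.15);rep('a')
x,y=push(38,-47,z,0,1,16,8,1.5)
s=get_state();im,d=vision.grab_frame('wrist');cv2.imwrite('pics/w3.png',im);np.savez('pics/w3.npz',tcp_pos=s['tcp_pos'],eef_rot=s['eef_rot'])
ctrl.movel(bw(38,y-12,z),max_speed=.2)
ctrl.movel(bw(-20,-58,z),max_speed=.3);ctrl.movel(bw(-20,22,z),max_speed=.3);ctrl.movel(bw(-7,24,z),max_speed=.15)
x,y=push(-7,24,z,1,0,10,8,2)
ctrl.movel(bw(x-14,24,z),max_speed=.2);
```

```text
a 16.37 board [ 37.7 -45.2  11.7] F [-0.4  0.5  0.3] w 0.1 g 0.0
push f=9.0 i=7 18.12 board [ 38.  -40.3  12.9] F [-1.8 -8.8  1.4] w 0.3 g 4.7
push f=13.7 i=4 20.43 board [-3.5 23.7 11.8] F [-13.3   3.5   9.9] w -0.5 g 7.2
```

```bash
cat >> geo.py <<'E'
def blk():
    s=get_state();im,d=vision.grab_frame('wrist')
    hsv=cv2.cvtColor(im,cv2.COLOR_BGR2HSV).astype(int);H,S,V=[hsv[...,i] for i in range(3)]
    m=((S>15)&(S<90)&(H>10)&(H<32)&(V>170)).astype(np.uint8);m[240:]=0
    m=cv2.morphologyEx(m,cv2.MORPH_OPEN,np.ones((3,3)))
    c,w,a=rect(m,.036,s);c=c-BC
    print('block in board',np.round([c@E_*1e3,c@F_*1e3],1),w,'rel yaw',round(a-BY,4));return im
E
python3 - <<'E'
from geo import *
ctrl.movel(bw(-20,24,70),max_speed=.3)
ctrl.ungrasp()
ctrl.movep([.5137,-.3095,.22],Q(BY))
im=blk();cv2.imwrite('pics/w4.png',cv2.resize(im[0:240,130:380],None,fx=2.4,fy=2.4));rep('')
E
```

```text
block in board [35.4 25.2] [ 48.67658997 108.02868652] rel yaw 0.0098
 22.55 board [-1.00e-01 -3.68e+01  2.19e+02] F [ 0.  -0.3 -0.7] w 85.6 g 0.0
```

View pics/w4.png

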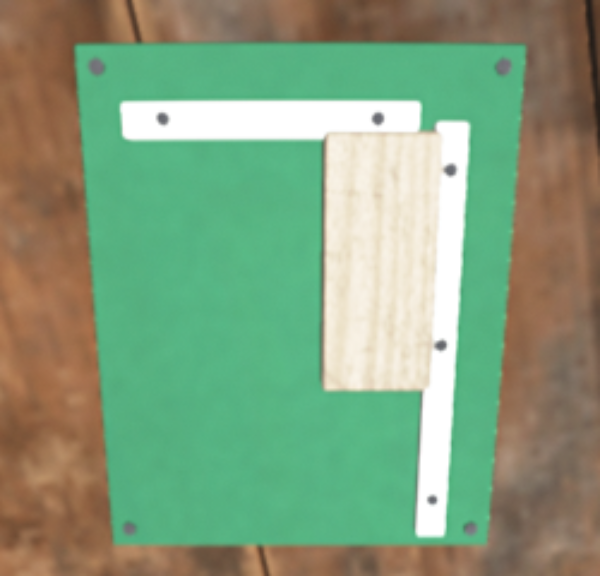

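The block is squared: long side on the right-hand (far) fence at x≈437, end on the top (left) fence at y≈133, measured at (35.4, 25.2) mm against a nominal (35, 25). Now pick it up.

```bash
cat >> geo.py <<'E'
EC=np.array([np.cos(CY),np.sin(CY)]);FC=np.array([-EC[1],EC[0]])
def cw(x,y,z): return [*(CC+EC*x/1000+FC*y/1000),z/1000]
def crep(t):
    s=get_state();p=np.array(s['tcp_pos'])-[*CC,0];q=np.array([p[:2]@EC,p[:2]@FC,p[2]])*1e3
    yw=rot(s['eef_rot']).as_matrix()[:,1]
    print(t,round(s['time'],2),'cradle',np.round(q,1),'yaw-CY',round(np.arctan2(yw[1],yw[0])-CY,4),'F',np.round(s['contact_force'],1),'w',round(s['width']*1e3,1),'g',np.round(s['gripper_force'],1));return q,s
E
python3 - <<'E'
from geo import *
ctrl.movep(bw(35,25,80),Q(BY));ctrl.movel(bw(35,25,13.5),max_speed=.12);ctrl.pause(.2);rep('down')
ctrl.close_gripper(80);ctrl.pause(.2);rep('grip')
ctrl.movel(bw(35,25,130),max_speed=.15);rep('lift')
ctrl.movep(cw(0,0,115),Q(CY));ctrl.pause(.2);crep('hover')
s=get_state();im,d=vision.grab_frame('wrist');cv2.imwrite('pics/w5.png',im)
E
```

```text
down 24.12 board [35.5 24.7 14.4] F [ 0.8  0.7 -0.5] w 85.2 g 0.0
grip 24.76 board [35.2 25.  14.1] F [-1.7  0.1  5.3] w 48.5 g 85.1
lift 25.68 board [ 34.5  25.5 129.1] F [-0.2 -0.3 -1. ] w 48.4 g 84.2
hover 27.01 cradle [  0.5  -1.3 115.1] yaw-CY -0.0022 F [-0.4 -0.4 -0.3] w 48.3 g 84.2
```

View pics/w5.png

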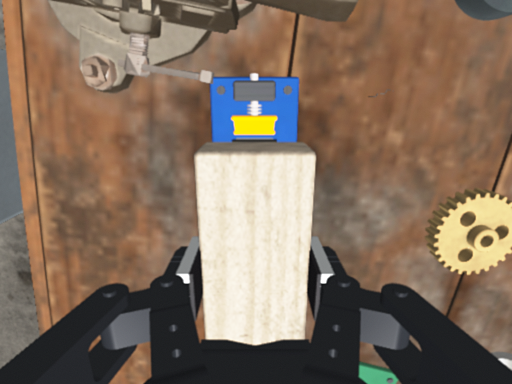

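The view shows the block held square between the pads, in line with the cradle (clip at (254,126), block centred on column 255). Now press.

Run:
```python
from geo import *
L=[]
for _ in range(8):
    p=np.array(get_state()['tcp_pos'])-[*CC,0];L.append([p[:2]@EC*1e3,p[:2]@FC*1e3,p[2]*1e3]);ctrl.pause(.02)
L=np.array(L);m=L.mean(0);print(m,L.std(0))
ox,oy=(-m[:2] if max(abs(m[:2]))<2.5 else (0,0))
if max(abs(m[:2]))<.4: ox=oy=0
ctrl.movel(cw(ox,oy,80),max_speed=.12);crep('pre')
for z in [*range(76,40,-4),40,38,37,36,35,34,33,32,31,30]:
    ctrl.movel(cw(ox,oy,z),max_speed=.05);q,s=crep(str(z))
    if abs(s['contact_force'][2])>30 or (z<=37 and s['contact_force'][2]>15): break
```

```text
[  0.25313801  -0.85145289 115.00855055] [0.07291219 0.16752135 0.01775881]
pre 27.63 cradle [-0.4  0.6 80. ] yaw-CY -0.0006 F [ 0.9 -0.3 -0.8] w 48.7 g 84.2
76 27.88 cradle [-0.1  0.8 76.3] yaw-CY 0.0 F [-0.1  0.1 -1.8] w 48.6 g 84.2
72 28.13 cradle [ 0.4  0.6 72.2] yaw-CY -0.0002 F [ 1.5 -1.4  0.3] w 48.3 g 84.6
68 28.38 cradle [ 0.5  0.7 68.1] yaw-CY -0.0003 F [ 4.5 -0.6 -2.8] w 48.4 g 84.3
64 28.63 cradle [ 0.   0.8 63.8] yaw-CY 0.0 F [ 4.8 -0.4 -4.4] w 48.6 g 84.2
60 28.88 cradle [-0.4  0.8 59.7] yaw-CY -0.0001 F [ 3.  -0.1 -4.3] w 48.5 g 84.1
56 29.13 cradle [-0.6  0.9 55.6] yaw-CY -0.0001 F [ 3.4 -0.8 -4.4] w 48.2 g 84.0
52 29.38 cradle [-0.5  0.9 51.6] yaw-CY 0.0 F [ 2.6  0.4 -5.2] w 48.1 g 84.0
48 29.63 cradle [-0.4  0.9 47.7] yaw-CY -0.0001 F [ 3.1 -0.5 -3.7] w 48.5 g 84.0
44 29.88 cradle [-0.3  0.9 43.7] yaw-CY 0.0 F [ 2.1 -2.  -4.3] w 48.3 g 83.9
40 30.13 cradle [-0.3  0.9 39.7] yaw-CY 0.0 F [ 3.1 -1.3 -4.2] w 48.5 g 83.9
38 30.38 cradle [-0.9  1.1 37.3] yaw-CY 0.0006 F [  1.6  -1.4 -11.8] w 48.3 g 84.1
37 30.63 cradle [-0.5  1.  37.1] yaw-CY -0.0001 F [-0.1  0.2 -1.7] w 48.3 g 85.3
36 30.88 cradle [-0.3  0.9 36.1] yaw-CY -0.0001 F [-0.3 -0.4 -0.6] w 48.5 g 85.6
35 31.13 cradle [-0.2  0.9 36. ] yaw-CY -0.0003 F [-3.   1.4 15.6] w 48.4 g 87.3
```

Run:
```python
from geo import *
p=get_state()['tcp_pos']
ctrl.movel([p[0],p[1],.0362],max_speed=.03);crep('unload')
ctrl.ungrasp();crep('open')
ctrl.movel([p[0],p[1],.12],max_speed=.12)
ctrl.movep(cw(0,-40,220),Q(CY));ctrl.pause(.2)
s=get_state();im,d=vision.grab_frame('wrist')
hsv=cv2.cvtColor(im,cv2.COLOR_BGR2HSV).astype(int);H,S,V=[hsv[...,i] for i in range(3)]
m=((S>15)&(S<90)&(H>10)&(H<32)&(V>170)).astype(np.uint8);m[230:]=0;m=cv2.morphologyEx(m,cv2.MORPH_OPEN,np.ones((3,3)))
c,w,a=rect(m,.058,s);print('block',np.round([(c-CC)@EC*1e3,(c-CC)@FC*1e3],1),w,a-CY,'z',s['time'])
y=((H>18)&(H<35)&(S>150)).astype(np.uint8);y[230:]=0;k,l,st,cen=cv2.connectedComponentsWithStats(y)
for j in range(1,k):
    if st[j,4]>60 and abs(cen[j][0]-254)<40:
        c,w,a=rect(l==j,.065,s);print('clip',cen[j],np.round([(c-CC)@EC*1e3,(c-CC)@FC*1e3],1),w)
X=at_d('wrist',[[254,r] for r in(110,130,150)],[d[r,254] for r in(110,130,150)],s);print(np.round(X,4))
a=cv2.resize(im[20:240,170:340],None,fx=2.4,fy=2.4)
im2,_=vision.grab_frame('side');b=cv2.resize(im2[140:240,140:270],None,fx=3,fy=3);b=cv2.resize(b,(390,528))
cv2.imwrite('pics/w6.png',np.hstack([a,b]))
```

```text
unload 31.38 cradle [-0.1  0.9 36.2] yaw-CY 0.0001 F [ 0.5  0.1 -0.9] w 48.2 g 85.4
open 31.84 cradle [-0.3  0.8 36.2] yaw-CY -0.0001 F [-0.1  0.6  0.1] w 85.4 g 0.0
block [-0.4  1.3] [ 48.96604538 107.3314209 ] 0.00012997829764560542 z 33.4
clip [256.02784223  72.39675174] [-0.  58.4] [13.00316048 25.74775696]
clip [255.52853598 195.15880893] [ -0.2 -60. ] [17.33776283 25.99130058]
[[0.4531 0.044  0.0589]
 [0.4553 0.0251 0.06  ]
 [0.4577 0.0052 0.0582]]
```

View pics/w6.png

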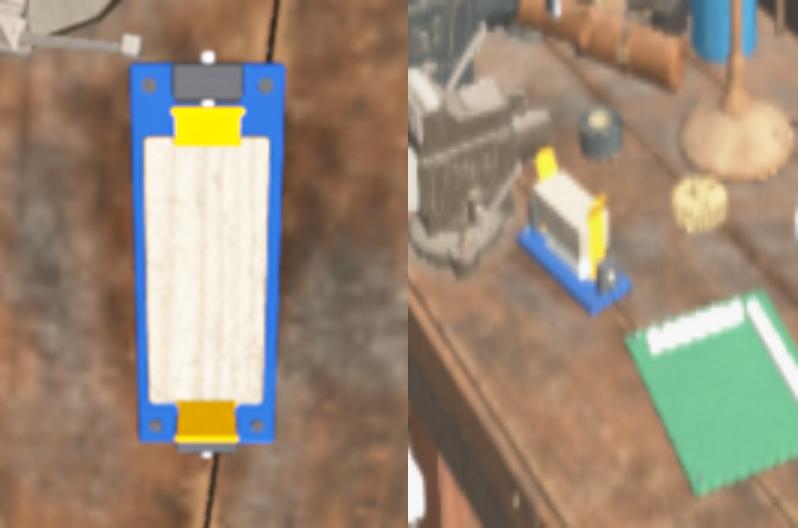

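The block lies flat under both clips (yellow noses at (207,140) and (207,410) overlap its ends; its top is at 58–60 mm). It sits about 1 mm toward +y, so I'll shift it gently to centre.

Run:
```python
from geo import *
ctrl.movep(cw(0,.9,110),Q(CY));ctrl.movel(cw(0,.9,36.5),max_speed=.12);ctrl.pause(.15);crep('down')
ctrl.close_gripper(40);crep('grip')
ctrl.movel(cw(0,-.1,36.5),max_speed=.02);ctrl.pause(.3);crep('shift');crep('shift')
ctrl.ungrasp();crep('open')
ctrl.movel(cw(0,0,120),max_speed=.15)
ctrl.movep(cw(0,-40,220),Q(CY));ctrl.pause(.2)
s=get_state();im,d=vision.grab_frame('wrist')
hsv=cv2.cvtColor(im,cv2.COLOR_BGR2HSV).astype(int);H,S,V=[hsv[...,i] for i in range(3)]
m=((S>15)&(S<90)&(H>10)&(H<32)&(V>170)).astype(np.uint8);m[230:]=0;m=cv2.morphologyEx(m,cv2.MORPH_OPEN,np.ones((3,3)))
c,w,a=rect(m,.058,s);print('block',np.round([(c-CC)@EC*1e3,(c-CC)@FC*1e3],1),w,a-CY,s['time'])
y=((H>18)&(H<35)&(S>150)).astype(np.uint8);y[230:]=0;k,l,st,cen=cv2.connectedComponentsWithStats(y)
for j in range(1,k):
    if st[j,4]>60 and abs(cen[j][0]-254)<40:
        c,w,a=rect(l==j,.065,s);print('clip',cen[j],np.round([(c-CC)@EC*1e3,(c-CC)@FC*1e3],1),w)
cv2.imwrite('pics/w7.png',cv2.resize(im[20:240,170:340],None,fx=2.4,fy=2.4))
```

```text
down 34.96 cradle [ 0.6  0.8 37.3] yaw-CY 0.0001 F [0.  0.1 0.5] w 85.6 g 0.0
grip 35.38 cradle [ 0.2  1.  36.9] yaw-CY 0.0001 F [-0.3  1.   4.8] w 49.0 g 41.2
shift 35.93 cradle [ 0.2  0.5 36.9] yaw-CY 0.0006 F [-1.2  2.6  4.6] w 49.2 g 41.2
shift 35.93 cradle [ 0.2  0.5 36.9] yaw-CY 0.0006 F [-1.2  2.6  4.6] w 49.2 g 41.2
open 36.38 cradle [-0.1 -0.2 36.4] yaw-CY -0.0001 F [-0.3 -0.1 -0.6] w 85.2 g 0.0
block [0.  0.4] [ 48.97869492 107.44731903] 0.0012489303967775367 37.8
clip [256.0955711   72.36130536] [ 0.4 58.4] [12.99961948 26.52638626]
clip [255.67574257 195.15346535] [ -0.2 -59.9] [17.33302498 25.98413467]
```

View pics/w7.png

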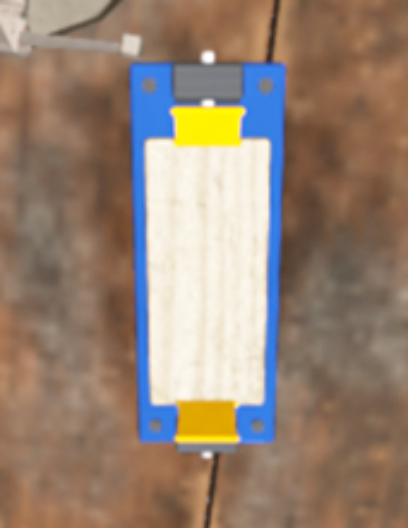

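The block is centred to within about 0.4 mm, both clips cover its ends, and the gripper is clear.

```bash
python3 -c "
from station import ticket;print(ticket.close_job())"
```

```text
the job is handed in; nothing more can be done
None
```

The block was squared tight in the corner, then pressed into the cradle. Both clips are over its ends and it measures within about 0.4 mm of centre after one regrip to shift it about 1 mm. I let go, left the gear, tape roll and pliers untouched, and handed the job in at about 38 s; no verdict came back.

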